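# Clamp a filter cube with the sunken knob

## Task

Stand the loose filter cube upright in the open pocket of the cube clamp and let go of it, then reach into the round well and turn the sunken knob clockwise (seen from above) until the jaw holds the cube firmly against the fixed stop and the knob has clearly stiffened: a clamping force of 10 N or more, but never over 25 N, which would crack the cube's glass. Leave the lens tube, the coverslip box and the objective where they are.

Things in the scene. Friction and masses are not known exactly. Their poses are not given: they have to be found in the camera images.
- filter_cube: loose black cube with a round coloured window in one side, 34 x 34 mm, 36 mm high, 90 g nominal; origin at the centre of its underside, z up through it. Starts upright on the table. Any of its four sides may face the jaw. It is hollow: grip it across any two parallel sides with the pads covering its top edge.
- clamp: the cube clamp, fixed to the table, at another place each time. Origin on the table under the knob's axis, z up, y along the clamping direction. Grey square housing, 96 x 96 mm and 50 mm high, round the origin; on its -y side a base plate, 96 mm wide, top at z = 8 mm, out to y = -134 mm, carries the pocket and, at its far end, the fixed stop. The jaw travels from the housing towards -y.
- knob_top (a point): centre of the knob's top, on its vertical axis; fixed to the clamp (clamp frame 0, 0, 42 mm). Round black knurled knob, 24 mm across and high, top 8 mm below the rim. Clockwise from above advances the jaw 6 mm per rad. It drives the screw through a springy coupling (1 N m per rad), so it springs back 0.2 to 0.3 rad when let go; the screw stays. Turn it in several grasps of at most 1.5 rad.
- pocket (a point): point on the pocket's floor, midway between two guide strips along y (40 mm apart inside, 6 mm high); clamp frame 0, -91, 8 mm, axes as the clamp's. A cube set down centred here clears the jaw by 4 mm or more and the stop by 4 mm. Let go, the fingers must be above the strips' tops at z = 14 mm.
- stop_block: the fixed stop at the pocket's far end, 46 mm wide, 16 mm thick, 37 mm above the pocket's floor; origin at the centre of its underside (clamp frame 0, -120, 8 mm), its face to the cube at y = -112 mm. The clamping force is what presses the cube against it.
- lens_tube: bystander: black ring standing on end, 31 mm across, 30 mm high, loose; origin at the centre of its underside
- coverslip_box: bystander: small clear box, 30 x 30 x 14 mm, loose; origin at the centre of its underside
- objective: bystander: white microscope objective standing on end, 24 mm across, 56 mm high, loose; origin at the centre of its underside
- well_floor (a point): centre of the well's floor, under the knob (clamp frame 0, 0, 16 mm). The well is a round hole in the housing's top, 76 mm across, 34 mm deep, rim at z = 50 mm. From the knob's side to the wall are 26 mm all round: open the fingers only a little wider than the knob before going in. The knob's underside is 2 mm above this floor. Turning it without slip takes a firm grip, about 40 N.
- jaw_back (a point): where the middle of the jaw's front face is when fully back (clamp frame 0, -58, 26.5 mm; fixed to the clamp). Jaw 34 mm wide, 36 mm high. It starts 2 to 12 mm ahead of this point and touches a cube on the stop when 20 mm ahead. The knob's torque is 0.16 N m while the jaw runs free (friction) and then grows with the clamping force by 0.006 N m per N, some 20 N per rad: 0.22 at 10 N, 0.31 at 25 N.
There are look-alikes about, which are no part of the job. Leave any green, red or turquoise look-alike of the filter_cube alone.

How it is judged:
On the way, in this order (a step that is already met when the one before it is completed fails the run):
1. the cube stands upright on the floor of the pocket, let go (x of filter_cube in the frame of pocket between -0.006 and 0.006 m and y of filter_cube in the frame of pocket between -0.009 and 0.009 m and z of filter_cube in the frame of pocket below 0.003 m and angle between filter_cube's own z axis and vertical below 0.1 rad and contact force between the fingers and filter_cube below 0.1 N), for 0.2 s.
2. the cube is clamped against the stop with 10 N or more (contact force between stop_block and filter_cube above 10 N), for 0.2 s.
At the end, for the whole second after the job is handed in: The cube stands upright (within 0.1 rad) on the pocket's floor (within 3 mm), between the guide strips, pressed against the fixed stop with 10 N or more, at rest and let go (contact force between stop_block and filter_cube above 10 N and x of filter_cube in the frame of pocket between -0.006 and 0.006 m and y of filter_cube in the frame of pocket between -0.009 and 0 m and z of filter_cube in the frame of pocket below 0.003 m and angle between filter_cube's own z axis and vertical below 0.1 rad and linear speed of filter_cube below 0.01 m/s); the robot touches nothing.
It fails at once if the cube is clamped with more than 25 N (contact force between stop_block and filter_cube above 25 N).
It fails at once if the lens tube, coverslip box or objective is moved by more than 15 mm (distance of any of lens_tube, coverslip_box, objective from where it was at the start of the episode above 0.015 m).
It also fails if it takes over 72 s, if anything falls off the work surface, if the arm or the gripper's body presses on something with over 40 N, if the wrist force passes 120 N, or if a joint passes its speed limit or range.

## Robot

A 7-joint arm with a two-finger parallel gripper is mounted at the origin on a cart in front of the work surface, level with it; the furniture and walls round the work are solid. World frame = base frame: x ahead of the robot, y to its left, z up, the work surface at z = 0. Lengths are in m, angles in rad, forces in N, time in s.
With the tool pointing down it reaches from about 0.4 to 0.85 m from the base axis. Payload 4.4 kg.
Tool frame: the origin (TCP) lies midway between the tips of the shut fingers; the grasp point (between the pads) lies 19 mm behind it (grip_point_offset is the distance from the TCP to the grasp point, in m); z points along the fingers, y is the line along which they close (so a half turn about z gives the same grasp; the last joint's range is limited). The gripper opens to 94 mm and grips with 3 to 60 N. Pads are 16 mm wide; open, the fingers measure 119 mm over their backs; the gripper's body (75 mm by 177 mm) begins 78 mm behind the grasp point.
Start: joints at [-1.304, 0.628, 0.038, 1.517, -0.027, 0.996, -0.02], TCP at [0.212, 0.614, 0.205] pointing down, gripper open.
Joint ranges: [-3.06, 3.06], [-0.37, 2.12], [-1.25, 1.32], [0.18, 2.47], [-1.1, 4.24], [0.23, 1.98], [-2.94, 2.94]. Speed limits (rad/s): [2.57, 2.57, 3.14, 3.14, 3.14, 3.14, 3.14].

## Interface

Orientations are given as a unit quaternion [x, y, z, w].
In Python, from bench import get_state, read_camera, camera_model, finish_job, grip_point_offset gives the robot as it stands.
- The arm moves only by the shell command python3 -m jog 'ROWS' [FORCE]. ROWS is JSON, a list of rows, each an object of numbers: "dx", "dy", "dz": the shift along the tool's x, y, z in m; "ax", "ay", "az": the turn, a rotation vector about the tool's x, y, z in rad; "fingers": the opening, from 0 (shut) to 1 (fully open). A call has 1 to 20 rows; each row is the pose to reach, as a shift and turn from the pose commanded when the call began, along the tool's axes at that moment; what a row does not reach only later rows make up. A row lasts 1/10 s, in which the tool goes at most 50 mm and 8.59 degrees, less where a joint would pass 70% of its speed; a pose out of reach is approached as far as the arm can. A call with a gripper value outside its range is refused whole. The fingers move at their own pace and stop on an object; FORCE is the grip in N (left out, the last holds). Time passes only in rows, so rows that repeat a pose let the fingers close. It gives the time, the measured TCP pose, the force, the opening and the grip force at its end, in the units of the state.
- get_state(): the state, without advancing time (a new reading comes with each control period).
- read_camera(name): name is "scene" or "top"; returns the picture (384x512x3 uint8, red, green, blue); there is no depth.
- camera_model(name): a dict with "K" (3x3 intrinsics, pixels), "R" (3x3) and "t" (3): a world point X has camera coordinates R X + t. Camera axes: x right, y down, z forward; pixel columns grow to the right and rows downward; lengths in m; the calibration is good to about 2 mm. A picture is of the moment at which its call begins. camera_model takes no time and is no camera call.
- finish_job(): hands the job in; it is judged then, once.
The state is a dict: "time_s": time; "joint_positions": joint angles; "joint_velocities": joint speeds; "tau": joint torques, N m; "tcp_pos": TCP position; "ee_rot": TCP orientation; "contact_force": force on the tool from outside, world axes, zero at the start; "ft_torque": the same for the moment, N m; "opening": opening from 0.0 (shut) to 1.0 (fully open); "finger_force": force on a finger pad.
Only numpy, scipy, OpenCV 4.12 (cv2) and the standard library are available. Lean on these libraries where they do the work, as an engineer would, in place of code of your own. Each camera call takes 0.05 s, during which the arm holds its last target. There are 200 camera calls.

## Working session

There is one attempt and no reset: what is moved stays moved. The work goes in short steps, Python scripts to look and compute and a shell command to move; the robot and the scene stay as the last step left them, time stands still between calls to the robot, and variables do not carry over. Pictures are saved under pics/ and viewed, at most 10 in all, crops included, and the job is handed in when it is done.

```bash
mkdir -p pics; ls; python3 - <<'E'
from bench import *
import cv2,json
for n in("scene","top"):
    im=read_camera(n); cv2.imwrite(f"pics/{n}0.png",im[:,:,::-1]); m=camera_model(n); print(n,m)
print(get_state(),grip_point_offset)
E
```

```text
pics
scene {'K': array([[482.26424287,   0.        , 252.93501516],
       [  0.        , 482.26424287, 189.31761669],
       [  0.        ,   0.        ,   1.        ]]), 'R': array([[ 0.83633656, -0.54803653, -0.01403952],
       [-0.34334011, -0.50364896, -0.79275172],
       [ 0.42738592,  0.66782759, -0.60938296]]), 't': array([-0.47858973,  0.14764091,  1.2603494 ])}
top {'K': array([[478.44893271,   0.        , 257.26619147],
       [  0.        , 478.44893271, 195.33509013],
       [  0.        ,   0.        ,   1.        ]]), 'R': array([[ 0.01329311, -0.99970366, -0.02039304],
       [-0.98354052, -0.00939731, -0.18044314],
       [ 0.18019803,  0.02245604, -0.98337399]]), 't': array([-0.09480877,  0.52132976,  1.35277743])}
{'time_s': 0.1, 'joint_positions': array([-1.30382115,  0.62923657,  0.0384268 ,  1.51826322, -0.02700292,
        0.99626343, -0.01995107]), 'joint_velocities': array([ 2.09025010e-04, -1.12898139e-03,  6.47550239e-04, -1.94695475e-03,
        7.00895773e-05, -5.78024431e-04,  4.15321811e-04]), 'tau': array([ 3.76881319e-03, -5.50781894e+01,  1.14759117e+00, -1.87114477e+01,
       -5.20774943e-02,  1.92001200e-02,  4.76906757e-05]), 'tcp_pos': array([0.21210215, 0.6138005 , 0.20465831]), 'ee_rot': array([ 1.65590295e-01,  9.86194287e-01, -8.15453412e-04, -1.35812233e-04]), 'contact_force': array([-0.21424   ,  0.513233  , -0.19351225]), 'ft_torque': array([-0.02436818,  0.03210174,  0.01539324]), 'finger_force': 0.0, 'opening': 0.9991608701418636} 0.0188
```

View pics/scene0.png

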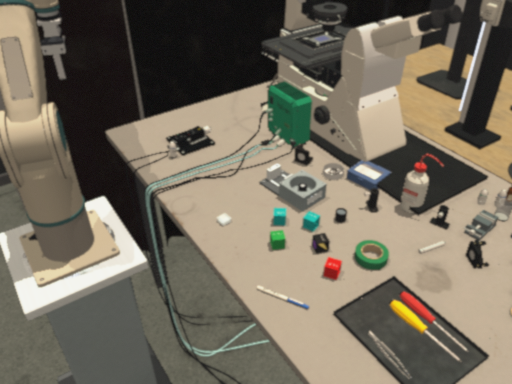

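View pics/top0.png

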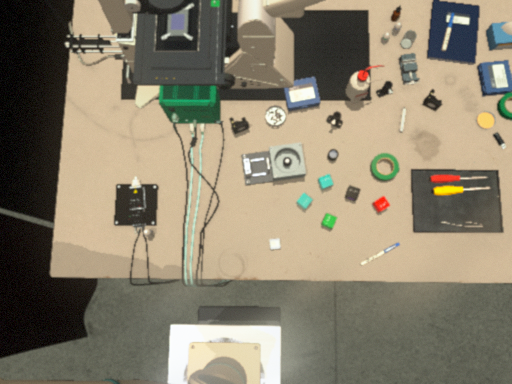

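Candidates for the cube are black at top (353,194) / scene (320,242), turquoise at top (305,201) and (326,182), green at (329,221), and red at (381,204). Only the black one fits the description. I'll confirm it in an enlarged crop.

```bash
python3 - <<'E'
import cv2,numpy as np
s=cv2.imread("pics/scene0.png");t=cv2.imread("pics/top0.png")
a=cv2.resize(t[135:235,235:395],(800,500),interpolation=cv2.INTER_CUBIC)
cv2.imwrite("pics/tc.png",a)
cv2.imwrite("pics/sc.png",cv2.resize(s[155:285,255:365],(508,600),interpolation=cv2.INTER_CUBIC))
E
```

```text
(no output)
```

View pics/tc.png

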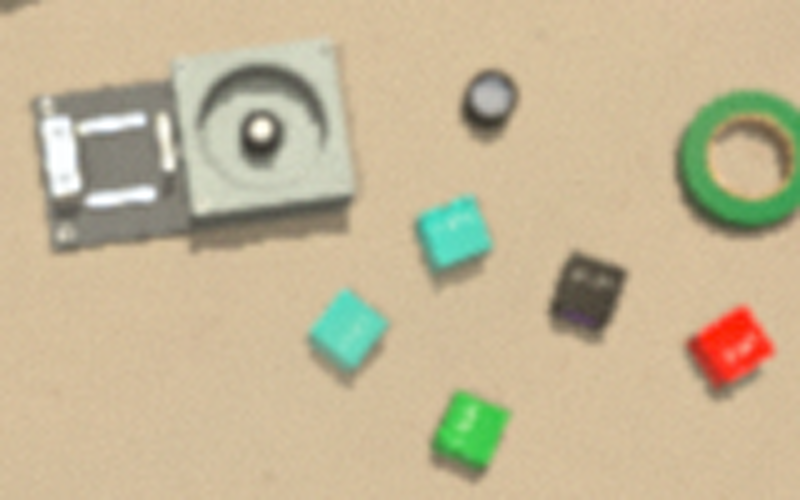

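View pics/sc.png

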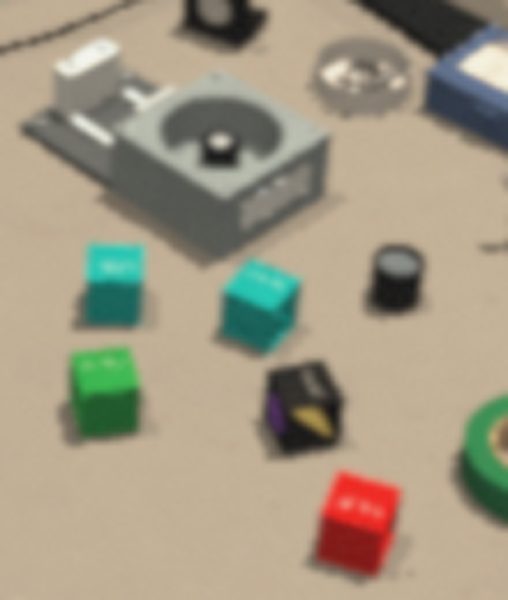

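The crops confirm it: the black cube with the purple window is at top (353,194), the clamp knob is near (287,161), and the stop is at the left end (~247,167). Now I'll measure.

```bash
cat > h.py <<'E'
import numpy as np,cv2
from bench import *
def ray(n,p):
    m=camera_model(n);d=m["R"].T@np.linalg.inv(m["K"])@np.array([p[0],p[1],1.]);return -m["R"].T@m["t"],d
def plane(n,p,z):
    o,d=ray(n,p);return o+d*(z-o[2])/d[2]
def tri(p1,p2):
    o1,d1=ray("scene",p1);o2,d2=ray("top",p2)
    s=np.linalg.lstsq(np.c_[d1,-d2],o2-o1,rcond=None)[0]
    a,b=o1+s[0]*d1,o2+s[1]*d2;return (a+b)/2,np.linalg.norm(a-b)
def proj(n,X):
    m=camera_model(n);c=m["K"]@(m["R"]@np.array(X)+m["t"]);return c[:2]/c[2]
def blobs(im,mask,x0,y0,x1,y1,amin=15):
    k=np.zeros_like(mask);k[y0:y1,x0:x1]=mask[y0:y1,x0:x1]
    c,_=cv2.findContours(k,cv2.RETR_EXTERNAL,cv2.CHAIN_APPROX_NONE)
    return [q for q in sorted(c,key=cv2.contourArea,reverse=True) if cv2.contourArea(q)>amin]
E
python3 - <<'E'
from h import *
out={}
for n,roi in(("scene",(310,230,332,256)),("top",(342,182,364,205))):
    im=cv2.imread(f"pics/{n}0.png");U=cv2.resize(im,None,fx=4,fy=4,interpolation=cv2.INTER_CUBIC)
    g=U.max(2).astype(int)
    for th in(90,110):
        m=((g<th)*255).astype(np.uint8)
        if n=="scene": # fill window
            pass
        b=blobs(U,m,*[4*v for v in roi])
        q=cv2.convexHull(b[0]);M=cv2.moments(q);c=np.array([M["m10"],M["m01"]])/M["m00"]
        c=(c+.5)/4-.5;out[n,th]=c
        print(n,th,c,M["m00"]/16,cv2.approxPolyDP(q,8,True)[:,0].astype(float)/4-.375, cv2.minAreaRect(q))
for th in(90,110):
    print(tri(out["scene",th],out["top",th]),plane("top",out["top",th],.018),plane("scene",out["scene",th],.018))
# housing top
for n,roi in(("top",(235,138,312,190)),("scene",(255,160,335,215))):
    im=cv2.imread(f"pics/{n}0.png");hsv=cv2.cvtColor(im,cv2.COLOR_BGR2HSV)
    for (u,v) in ([(275,150),(302,175),(288,161),(252,165)] if n=="top" else [(300,175),(320,192),(290,198)]): print(n,u,v,im[v,u],hsv[v,u])
E
```

```text
scene 90 [320.09221393 243.29403483] 261.71875 [[323.625 233.375]
 [328.375 241.375]
 [327.625 249.625]
 [315.875 252.875]
 [312.125 246.625]
 [313.125 235.625]] ((1281.865234375, 974.198974609375), (73.23501586914062, 67.79621124267578), 79.11447143554688)
scene 110 [319.990482  243.3938913] 287.96875 [[323.875 233.125]
 [328.625 240.875]
 [327.875 250.125]
 [314.625 252.875]
 [311.375 246.625]
 [312.875 235.375]] ((1281.1087646484375, 974.3873901367188), (76.1861572265625, 72.03451538085938), 79.50852966308594)
top 90 [351.35286406 195.29843688] 78.46875 [[347.625 190.875]
 [357.375 192.875]
 [354.375 199.875]
 [345.375 196.625]] ((1406.599609375, 781.4813842773438), (42.51127624511719, 33.34217834472656), 20.323135375976562)
top 110 [351.90344344 193.36276626] 144.75 [[349.375 186.125]
 [358.875 189.125]
 [353.625 200.875]
 [345.125 197.375]] ((1408.9615478515625, 774.8077392578125), (45.943546295166016, 53.47748565673828), 19.653823852539062)
(array([ 0.53280397, -0.36953017,  0.01571142]), np.float64(0.004510632966725028)) [ 0.5303782  -0.36794602  0.018     ] [ 0.53344526 -0.37194886  0.018     ]
(array([ 0.5361427 , -0.36985952,  0.01478076]), np.float64(0.0016107137977654535)) [ 0.53625018 -0.36970679  0.018     ] [ 0.53299816 -0.37208633  0.018     ]
top 275 150 [189 210 206] [ 36  26 210]
top 302 175 [84 92 92] [30 22 92]
top 288 161 [203 225 231] [ 24  31 231]
top 252 165 [112 122 124] [ 25  25 124]
scene 300 175 [147 160 156] [ 39  21 160]
scene 320 192 [117 126 131] [ 19  27 131]
scene 290 198 [82 87 85] [42 15 87]
```

```bash
python3 - <<'E'
from h import *
a=lambda v:np.degrees(np.arctan2(v[1],v[0]))
P=[plane("scene",p,.036) for p in((323.8,233.2),(313,235.5),(328.5,241.1))]
print("cube edges scene",a(P[1]-P[0]),a(P[2]-P[0]),np.linalg.norm(P[1]-P[0]),np.linalg.norm(P[2]-P[0]),"ctr",(P[1]+P[2])/2)
Q=[plane("top",p,.036) for p in((349.4,186.1),(358.9,189.1))];print("top",a(Q[1]-Q[0]),np.linalg.norm(Q[1]-Q[0]))
def fit(n,roi,vlo,smax,z,lab):
    im=cv2.imread(f"pics/{n}0.png");U=cv2.resize(im,None,fx=4,fy=4,interpolation=cv2.INTER_CUBIC)
    h=cv2.cvtColor(U,cv2.COLOR_BGR2HSV);m=(((h[...,1]<smax)&(h[...,2]>vlo))*255).astype(np.uint8)
    m=cv2.morphologyEx(m,cv2.MORPH_OPEN,np.ones((9,9)))
    b=blobs(U,m,*[4*v for v in roi])
    if not b: print("none");return
    q=cv2.convexHull(b[0])[:,0].astype(float)/4-.375
    W=np.array([plane(n,p,z)[:2] for p in q],np.float32)*1000
    r=cv2.minAreaRect(W);print(lab,n,vlo,smax,r,cv2.contourArea(W))
    return m
for n,roi in(("top",(268,138,312,190)),("scene",(270,165,335,215))):
    for vlo in ((140,160) if n=="top" else (110,125,)):
        for s in(35,45): m=fit(n,roi,vlo,s,.05,"housing")
    cv2.imwrite(f"pics/m_{n}.png",m)
E
python3 - <<'E'
import cv2,numpy as np
a=cv2.imread("pics/m_top.png")[540:780,940:1260];b=cv2.imread("pics/m_scene.png")[640:880,1040:1360]
cv2.imwrite("pics/mm.png",np.hstack([a,b]))
E
```

```text
cube edges scene 162.78650857420757 -107.22792977241149 0.029519911229586197 0.030362980007070887 ctr [ 0.5332995  -0.37251455  0.036     ]
top -107.56511955816883 0.028990828869430822
housing top 140 35 ((628.1469116210938, -168.99339294433594), (96.48780059814453, 107.89494323730469), 8.257384300231934) 9750.89735120372
housing top 140 45 ((628.71826171875, -169.50250244140625), (97.51360321044922, 109.1900863647461), 8.436366081237793) 10019.813076764112
housing top 160 35 ((629.4114990234375, -174.65313720703125), (95.52548217773438, 96.3993148803711), 8.333849906921387) 9085.065718278987
housing top 160 45 ((629.9932250976562, -175.0848388671875), (96.6292724609375, 97.77208709716797), 8.436366081237793) 9358.756080122665
housing scene 110 35 ((610.9268798828125, -153.67520141601562), (123.16532897949219, 179.85557556152344), 30.950090408325195) 17027.354267059127
housing scene 110 45 ((612.55322265625, -152.88394165039062), (126.76884460449219, 183.39764404296875), 30.950090408325195) 17469.450060941628
housing scene 125 35 ((612.50244140625, -141.02505493164062), (113.00096130371094, 173.88690185546875), 9.057025909423828) 15633.929183776956
housing scene 125 45 ((613.7471923828125, -140.2125701904297), (115.80984497070312, 176.0420684814453), 8.360811233520508) 16078.989608779433
```

View pics/mm.png

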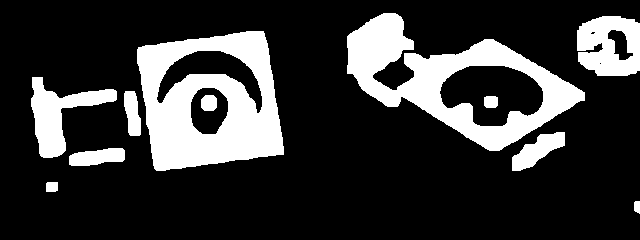

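The masks (left top, right scene) show the housing's top face cleanly in the top view, at 96 mm as it should be. The two strips are at mask (88,98) and (97,157), and the stop is at (47,120). Next I'll cross-check these against the scene view.

```bash
python3 - <<'E'
from h import *
C=np.array([.6297,-.1749]);th=np.radians(8.4)
X=-np.array([np.cos(th),np.sin(th)]);Y=np.array([np.sin(th),-np.cos(th)])
w=lambda x,y,z:np.r_[C+x*X+y*Y,z]
loc=lambda p:np.round(1e3*np.array([(p[:2]-C)@X,(p[:2]-C)@Y]),1)
sc=[(302,170),(326.2,184),(303,198),(281.2,183.7)]
print("scene housing corners local",[loc(plane("scene",p,.05)) for p in sc])
m=cv2.imread("pics/m_top.png",0)
for c in blobs(m,m,235*4,138*4,312*4,190*4,60):
    M=cv2.moments(c);p=np.array([M["m10"],M["m01"]])/M["m00"]/4-.375
    print("blob",p,M["m00"],{z:loc(plane("top",p,z)) for z in(.014,.042,.045)})
# well ellipse/knob in scene
ms=cv2.imread("pics/m_scene.png",0)
for c in cv2.findContours(ms,cv2.RETR_CCOMP,cv2.CHAIN_APPROX_NONE)[0]:
    M=cv2.moments(c)
    if M["m00"]>60:
        p=np.array([M["m10"],M["m01"]])/M["m00"]/4-.375
        if 270<p[0]<315 and 165<p[1]<200: print("sc",p,M["m00"],loc(plane("scene",p,.042)),loc(plane("scene",p,.05)))
print("stop top corners pred scene",[np.round(proj("scene",w(x,y,.045)),1) for x in(-.023,.023) for y in(-.112,-.128)])
print("jaw top pred top",[np.round(proj("top",w(0,y,.0445)),1) for y in(-.058,-.07)])
E
```

```text
scene housing corners local [array([-42.3, -44. ]), array([-42.8,  50.5]), array([52.1, 50.1]), array([ 50.3, -37.4])]
blob [287.03096577 159.68633491] 16272.0 {0.014: array([-8.9,  3.3]), 0.042: array([-1.9,  1.1]), 0.045: array([-1.1,  0.9])}
blob [249.21019691 163.19566759] 2526.5 {0.014: array([ -13.9, -111.7]), 0.042: array([  -6.7, -111.6]), 0.045: array([  -6. , -111.6])}
blob [258.8329428  173.79659337] 693.5 {0.014: array([ 22.7, -87.2]), 0.042: array([ 29.2, -87.6]), 0.045: array([ 29.9, -87.6])}
blob [267.64026163 162.88372093] 516.0 {0.014: array([ -7.2, -56.2]), 0.042: array([ -0.1, -57.2]), 0.045: array([  0.6, -57.4])}
blob [247.48840206 181.23969072] 97.0 {0.014: array([  40.8, -124.1]), 0.042: array([  46.9, -123.8]), 0.045: array([  47.6, -123.7])}
sc [313.89852637 197.15524819] 967.0 [19.6 61.3] [27.4 67.8]
sc [302.25       184.99234069] 136.0 [2.7 0.5] [10.6  7.6]
sc [295.25772581 180.56270968] 15500.0 [  2.1 -28. ] [ 10.1 -20.7]
sc [302.6423094  182.82889716] 4499.0 [-5.7 -5.9] [2.4 1.2]
stop top corners pred scene [array([281.3, 164.3]), array([277.6, 162.2]), array([270.2, 170.3]), array([266.6, 168. ])]
jaw top pred top [array([267.4, 162.7]), array([263.4, 163.3])]
```

```bash
cat >> h.py <<'E'
from scipy.spatial.transform import Rotation as Rn
def go(x,y,z,yawdeg=None):
    "tool-axis shift and turn to TCP x,y,z, closing line at yawdeg, tool straight down"
    s=get_state();R=Rn.from_quat(s["ee_rot"]);d=R.inv().apply(np.array([x,y,z])-s["tcp_pos"])
    r=np.zeros(3)
    if yawdeg is not None:
        best=None
        for k in(0,180):
            t=np.radians(yawdeg+k);yt=np.array([np.cos(t),np.sin(t),0]);zt=np.array([0,0,-1.])
            v=(R.inv()*Rn.from_matrix(np.c_[np.cross(yt,zt),yt,zt])).as_rotvec()
            print("  turn option",np.round(v,4))
            if best is None or np.linalg.norm(v)<np.linalg.norm(best):best=v
        r=best
    print("d",np.round(d,4),"a",np.round(r,4))
def st():
    s=get_state();print(s["time_s"],"tcp",np.round(s["tcp_pos"],4),"yaw",np.round(np.degrees(np.arctan2(*Rn.from_quat(s["ee_rot"]).as_matrix()[1::-1,1])),2),"q",np.round(s["joint_positions"],2),"F",np.round(s["contact_force"],2),"T",np.round(s["ft_torque"],3),"open",round(s["opening"],3),"ff",round(s["finger_force"],1))
E
python3 -c "
from h import *
go(.5,.2,.2);st()"
R='{"dx":-0.407,"dy":-0.297,"dz":0,"fingers":0.7}'
python3 -m jog '[{"dx":-0.407,"dy":-0.297,"fingers":0.7},{"dx":-0.407,"dy":-0.297,"fingers":0.7},{"dx":-0.407,"dy":-0.297,"fingers":0.7},{"dx":-0.407,"dy":-0.297,"fingers":0.7},{"dx":-0.407,"dy":-0.297,"fingers":0.7},{"dx":-0.407,"dy":-0.297,"fingers":0.7},{"dx":-0.407,"dy":-0.297,"fingers":0.7},{"dx":-0.407,"dy":-0.297,"fingers":0.7},{"dx":-0.407,"dy":-0.297,"fingers":0.7},{"dx":-0.407,"dy":-0.297,"fingers":0.7},{"dx":-0.407,"dy":-0.297,"fingers":0.7},{"dx":-0.407,"dy":-0.297,"fingers":0.7},{"dx":-0.407,"dy":-0.297,"fingers":0.7},{"dx":-0.407,"dy":-0.297,"fingers":0.7}]'
python3 -c "
from h import *
st();go(.535,-.371,.15,72.5)"
```

```text
d [-0.4073 -0.2971  0.0052] a [0. 0. 0.]
0.1 tcp [0.2121 0.6138 0.2047] yaw 70.94 q [-1.3   0.63  0.04  1.52 -0.03  1.   -0.02] F [-0.21  0.51 -0.19] T [-0.024  0.032  0.015] open 0.999 ff 0.0
0.1 tcp [0.2121 0.6138 0.2047] yaw 70.94 q [-1.3   0.63  0.04  1.52 -0.03  1.   -0.02] F [-0.21  0.51 -0.19] T [-0.024  0.032  0.015] open 0.999 ff 0.0
  turn option [-0.0017 -0.     -0.0273]
  turn option [-0.0000e+00  2.6000e-03  3.1143e+00]
d [-0.6268 -0.8252  0.056 ] a [-0.0017 -0.     -0.0273]$[0]: bad value
```

```bash

python3 -m jog '[{"dx":-0.05,"dy":-0.036,"dz":0,"ax":0,"ay":0,"az":0,"fingers":0.7}]'; python3 -m jog --help | head -20
python3 -c "
from h import *
st()"
```

```text
time_s: 0.2
tcp_pos: [0.2349, 0.5784, 0.2044]
ee_rot: [0.161, 0.987, 0.002, -0.002]
contact_force: [1.4, -0.5, 0.5]
opening: 0.947
finger_force: 0.0
0.2 tcp [0.2349 0.5784 0.2044] yaw 71.51 q [-1.25  0.59  0.03  1.6  -0.03  0.95  0.04] F [ 1.45 -0.45  0.5 ] T [-0.082 -0.094  0.039] open 0.947 ff 0.0invalid input: not JSON, or not a number
```

```bash

python3 -m jog '[{"dx":-0.357,"dy":-0.261,"dz":0,"ax":0,"ay":0,"az":0,"fingers":0.7},{"dx":-0.357,"dy":-0.261,"dz":0,"ax":0,"ay":0,"az":0,"fingers":0.7},{"dx":-0.357,"dy":-0.261,"dz":0,"ax":0,"ay":0,"az":0,"fingers":0.7},{"dx":-0.357,"dy":-0.261,"dz":0,"ax":0,"ay":0,"az":0,"fingers":0.7},{"dx":-0.357,"dy":-0.261,"dz":0,"ax":0,"ay":0,"az":0,"fingers":0.7},{"dx":-0.357,"dy":-0.261,"dz":0,"ax":0,"ay":0,"az":0,"fingers":0.7},{"dx":-0.357,"dy":-0.261,"dz":0,"ax":0,"ay":0,"az":0,"fingers":0.7},{"dx":-0.357,"dy":-0.261,"dz":0,"ax":0,"ay":0,"az":0,"fingers":0.7},{"dx":-0.357,"dy":-0.261,"dz":0,"ax":0,"ay":0,"az":0,"fingers":0.7},{"dx":-0.357,"dy":-0.261,"dz":0,"ax":0,"ay":0,"az":0,"fingers":0.7}]'
python3 -c "
from h import *
st();go(.535,-.371,.13,72.5);go(.535,-.371,.13,162.5)"
```

```text
time_s: 1.2
tcp_pos: [0.4969, 0.2029, 0.2053]
ee_rot: [0.171, 0.985, -0.002, 0.001]
contact_force: [-0.1, -0.6, -0.4]
opening: 0.703
finger_force: 0.0
1.2 tcp [0.4969 0.2029 0.2053] yaw 70.3 q [-0.49  0.47  0.06  1.84 -0.03  0.84  0.82] F [-0.14 -0.57 -0.36] T [-0.005  0.044  0.057] open 0.703 ff 0.0
  turn option [-0.003   0.003  -0.0383]
  turn option [0.0047 0.0046 3.1033]
d [-0.229  -0.5272  0.0776] a [-0.003   0.003  -0.0383]
  turn option [-0.0048  0.     -1.6091]
  turn option [0.     0.0047 1.5325]
d [-0.229  -0.5272  0.0776] a [0.     0.0047 1.5325]
```

```bash

python3 -m jog '[{"dx":-0.229,"dy":-0.527,"dz":0.06,"ax":0,"ay":0,"az":-0.038,"fingers":0.55},{"dx":-0.229,"dy":-0.527,"dz":0.06,"ax":0,"ay":0,"az":-0.038,"fingers":0.55},{"dx":-0.229,"dy":-0.527,"dz":0.06,"ax":0,"ay":0,"az":-0.038,"fingers":0.55},{"dx":-0.229,"dy":-0.527,"dz":0.06,"ax":0,"ay":0,"az":-0.038,"fingers":0.55},{"dx":-0.229,"dy":-0.527,"dz":0.06,"ax":0,"ay":0,"az":-0.038,"fingers":0.55},{"dx":-0.229,"dy":-0.527,"dz":0.06,"ax":0,"ay":0,"az":-0.038,"fingers":0.55},{"dx":-0.229,"dy":-0.527,"dz":0.06,"ax":0,"ay":0,"az":-0.038,"fingers":0.55},{"dx":-0.229,"dy":-0.527,"dz":0.06,"ax":0,"ay":0,"az":-0.038,"fingers":0.55},{"dx":-0.229,"dy":-0.527,"dz":0.06,"ax":0,"ay":0,"az":-0.038,"fingers":0.55},{"dx":-0.229,"dy":-0.527,"dz":0.06,"ax":0,"ay":0,"az":-0.038,"fingers":0.55},{"dx":-0.229,"dy":-0.527,"dz":0.06,"ax":0,"ay":0,"az":-0.038,"fingers":0.55},{"dx":-0.229,"dy":-0.527,"dz":0.06,"ax":0,"ay":0,"az":-0.038,"fingers":0.55},{"dx":-0.229,"dy":-0.527,"dz":0.06,"ax":0,"ay":0,"az":-0.038,"fingers":0.55},{"dx":-0.229,"dy":-0.527,"dz":0.06,"ax":0,"ay":0,"az":-0.038,"fingers":0.55},{"dx":-0.229,"dy":-0.527,"dz":0.06,"ax":0,"ay":0,"az":-0.038,"fingers":0.55},{"dx":-0.229,"dy":-0.527,"dz":0.06,"ax":0,"ay":0,"az":-0.038,"fingers":0.55}]'
python3 -c "
from h import *
st();go(.535,-.371,.012,72.5)"
```

```text
time_s: 2.8
tcp_pos: [0.5383, -0.3603, 0.1457]
ee_rot: [0.145, 0.989, 0.001, 0.0]
contact_force: [-0.5, 0.6, -0.4]
opening: 0.553
finger_force: 0.0
2.8 tcp [ 0.5383 -0.3603  0.1457] yaw 73.28 q [ 0.52  0.69  0.04  1.58 -0.04  0.87  1.86] F [-0.52  0.64 -0.44] T [-0.018  0.013 -0.012] open 0.553 ff 0.0
  turn option [ 0.0012 -0.0001  0.0135]
  turn option [ 2.000e-04  1.800e-03 -3.128e+00]
d [ 1.000e-04 -1.130e-02  1.337e-01] a [ 0.0012 -0.0001  0.0135]
```

```bash

python3 -m jog '[{"dx":0,"dy":0,"dz":0,"ax":0,"ay":0,"az":0,"fingers":0.55},{"dx":0,"dy":0,"dz":0,"ax":0,"ay":0,"az":0,"fingers":0.55}]' >/dev/null
python3 -c "
from h import *
st();go(.535,-.371,.012,72.5)
im=read_camera('top');cv2.imwrite('pics/t1.png',cv2.resize(im[150:240,290:410,::-1],(800,600),interpolation=cv2.INTER_CUBIC))"
```

```text
3.0 tcp [ 0.5379 -0.3619  0.1457] yaw 73.18 q [ 0.52  0.69  0.05  1.58 -0.04  0.87  1.86] F [ 0.33 -0.99  0.41] T [-0.003 -0.027  0.053] open 0.549 ff 0.0
  turn option [0.0001 0.0002 0.0118]
  turn option [-3.0000e-04  2.0000e-04 -3.1297e+00]
d [ 1.000e-04 -9.600e-03  1.337e-01] a [0.0001 0.0002 0.0118]
```

```bash

python3 -m jog '[{"dx":0,"dy":-0.0096,"dz":0.03,"ax":0,"ay":0,"az":0.012,"fingers":0.55},{"dx":0,"dy":-0.0096,"dz":0.06,"ax":0,"ay":0,"az":0.012,"fingers":0.55},{"dx":0,"dy":-0.0096,"dz":0.085,"ax":0,"ay":0,"az":0.012,"fingers":0.55},{"dx":0,"dy":-0.0096,"dz":0.085,"ax":0,"ay":0,"az":0.012,"fingers":0.55}]' >/dev/null
python3 -c "
from h import *
st();go(.535,-.371,.012,72.5)
im=read_camera('scene');cv2.imwrite('pics/t2.png',cv2.resize(im[200:275,270:370,::-1],(800,600),interpolation=cv2.INTER_CUBIC))"
```

```text
3.45 tcp [ 0.5323 -0.3701  0.0571] yaw 72.42 q [ 0.54  0.81  0.04  1.63 -0.04  0.71  1.87] F [ 0.86 -0.04 -1.03] T [ 0.071  0.038 -0.017] open 0.553 ff 0.0
  turn option [ 0.002  -0.0066 -0.0013]
  turn option [-1.0400e-02 -3.1000e-03  3.1403e+00]
d [-0.0031 -0.0001  0.0451] a [ 0.002  -0.0066 -0.0013]
```

View pics/t2.png

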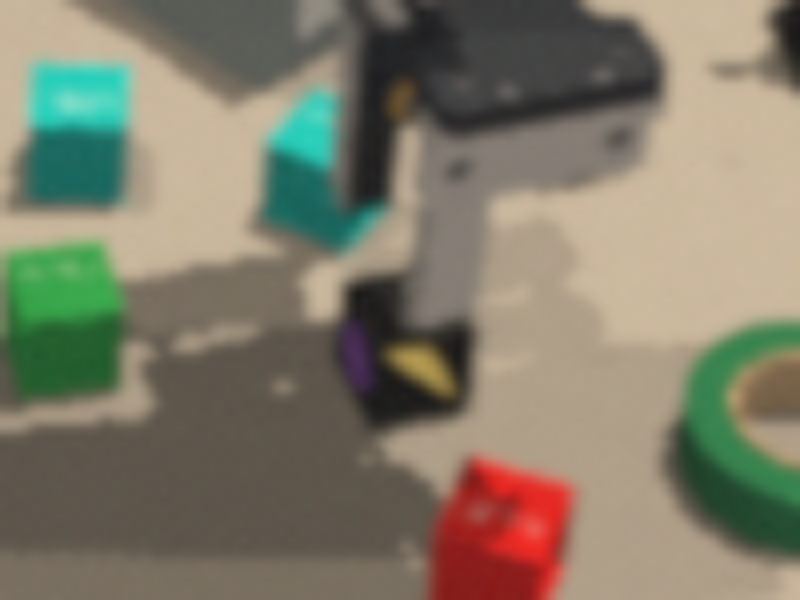

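The crop shows the open fingers straddling the black cube (purple window at (355,355), yellow mark at (425,365)) and clear of the turquoise and red cubes. I'll descend and grip.

```bash

python3 -m jog '[{"dx":0,"dy":0,"dz":0.022,"ax":0,"ay":0,"az":0,"fingers":0.55},{"dx":0,"dy":0,"dz":0.045,"ax":0,"ay":0,"az":0,"fingers":0.55},{"dx":0,"dy":0,"dz":0.045,"ax":0,"ay":0,"az":0,"fingers":0.55},{"dx":0,"dy":0,"dz":0.045,"ax":0,"ay":0,"az":0,"fingers":0.55}]' >/dev/null
python3 -c "
from h import *
st();go(.535,-.371,.012,72.5)"
python3 -m jog '[{"dx":0,"dy":0,"dz":0,"ax":0,"ay":0,"az":0,"fingers":0.2},{"dx":0,"dy":0,"dz":0,"ax":0,"ay":0,"az":0,"fingers":0.2},{"dx":0,"dy":0,"dz":0,"ax":0,"ay":0,"az":0,"fingers":0.2},{"dx":0,"dy":0,"dz":0,"ax":0,"ay":0,"az":0,"fingers":0.2},{"dx":0,"dy":0,"dz":0,"ax":0,"ay":0,"az":0,"fingers":0.2},{"dx":0,"dy":0,"dz":0,"ax":0,"ay":0,"az":0,"fingers":0.2},{"dx":0,"dy":0,"dz":0,"ax":0,"ay":0,"az":0,"fingers":0.2}]' 20
python3 -c "
from h import *
st()"
```

```text
3.9 tcp [ 0.5355 -0.3724  0.0169] yaw 72.43 q [ 0.54  0.86  0.04  1.65 -0.05  0.63  1.87] F [ 0.29 -0.19  0.4 ] T [-0.026 -0.005  0.032] open 0.551 ff 0.0
  turn option [-0.0004  0.0015 -0.0013]
  turn option [2.4000e-03 7.0000e-04 3.1403e+00]
d [0.0009 0.0011 0.0049] a [-0.0004  0.0015 -0.0013]
time_s: 4.6
tcp_pos: [0.5356, -0.372, 0.0167]
ee_rot: [0.153, 0.988, -0.0, 0.001]
contact_force: [0.2, 1.7, 6.1]
opening: 0.358
finger_force: 20.0
4.6 tcp [ 0.5356 -0.372   0.0167] yaw 72.43 q [ 0.54  0.86  0.04  1.65 -0.05  0.63  1.87] F [0.16 1.71 6.06] T [ 0.234  0.126 -0.014] open 0.358 ff 20.0
```

```bash

python3 -m jog '[{"dx":0,"dy":0,"dz":-0.03,"ax":0,"ay":0,"az":0,"fingers":0.2},{"dx":0,"dy":0,"dz":-0.07,"ax":0,"ay":0,"az":0,"fingers":0.2},{"dx":0,"dy":0,"dz":-0.11,"ax":0,"ay":0,"az":0,"fingers":0.2},{"dx":0,"dy":0,"dz":-0.12,"ax":0,"ay":0,"az":0,"fingers":0.2},{"dx":0,"dy":0,"dz":-0.12,"ax":0,"ay":0,"az":0,"fingers":0.2}]' 20
python3 -c "
from h import *
st();go(.6155,-.0849,.137,8.4)"
```

```text
time_s: 5.1
tcp_pos: [0.5356, -0.3727, 0.1372]
ee_rot: [0.153, 0.988, -0.001, 0.002]
contact_force: [-1.0, -0.1, -1.3]
opening: 0.352
finger_force: 20.0
5.1 tcp [ 0.5356 -0.3727  0.1372] yaw 72.42 q [ 0.54  0.7   0.05  1.58 -0.04  0.85  1.86] F [-0.96 -0.11 -1.25] T [0.003 0.004 0.089] open 0.352 ff 20.0
  turn option [9.0000e-04 3.6000e-03 1.1173e+00]
  turn option [-4.0000e-03  1.0000e-03 -2.0243e+00]
d [ 1.080e-02  2.984e-01 -2.000e-04] a [9.0000e-04 3.6000e-03 1.1173e+00]
```

```bash

python3 -m jog '[{"dx":0.011,"dy":0.298,"dz":0,"ax":0,"ay":0,"az":1.117,"fingers":0.2},{"dx":0.011,"dy":0.298,"dz":0,"ax":0,"ay":0,"az":1.117,"fingers":0.2},{"dx":0.011,"dy":0.298,"dz":0,"ax":0,"ay":0,"az":1.117,"fingers":0.2},{"dx":0.011,"dy":0.298,"dz":0,"ax":0,"ay":0,"az":1.117,"fingers":0.2},{"dx":0.011,"dy":0.298,"dz":0,"ax":0,"ay":0,"az":1.117,"fingers":0.2},{"dx":0.011,"dy":0.298,"dz":0,"ax":0,"ay":0,"az":1.117,"fingers":0.2},{"dx":0.011,"dy":0.298,"dz":0,"ax":0,"ay":0,"az":1.117,"fingers":0.2},{"dx":0.011,"dy":0.298,"dz":0,"ax":0,"ay":0,"az":1.117,"fingers":0.2},{"dx":0.011,"dy":0.298,"dz":0,"ax":0,"ay":0,"az":1.117,"fingers":0.2},{"dx":0.011,"dy":0.298,"dz":0,"ax":0,"ay":0,"az":1.117,"fingers":0.2},{"dx":0.011,"dy":0.298,"dz":0,"ax":0,"ay":0,"az":1.117,"fingers":0.2},{"dx":0.011,"dy":0.298,"dz":0,"ax":0,"ay":0,"az":1.117,"fingers":0.2},{"dx":0.011,"dy":0.298,"dz":0,"ax":0,"ay":0,"az":1.117,"fingers":0.2}]' >/dev/null
python3 -c "
from h import *
st();go(.6155,-.0849,.09,8.4)"
```

```text
6.4 tcp [ 0.6142 -0.0849  0.1354] yaw 8.4 q [-0.14  0.7   0.39  1.68 -0.34  0.83  0.54] F [-0.22 -0.23 -0.89] T [-0.115  0.079 -0.008] open 0.356 ff 20.0
  turn option [-0.     -0.0002  0.0001]
  turn option [ 3.0000e-04 -1.0000e-04 -3.1415e+00]
d [-0.0002  0.0013  0.0454] a [-0.     -0.0002  0.0001]
```

```bash

python3 -m jog '[{"dx":0,"dy":0.001,"dz":0.03,"ax":0,"ay":0,"az":0,"fingers":0.2},{"dx":0,"dy":0.001,"dz":0.06,"ax":0,"ay":0,"az":0,"fingers":0.2},{"dx":0,"dy":0.001,"dz":0.065,"ax":0,"ay":0,"az":0,"fingers":0.2},{"dx":0,"dy":0.001,"dz":0.065,"ax":0,"ay":0,"az":0,"fingers":0.2}]' >/dev/null
python3 -c "
from h import *
st()
im=read_camera('scene');cv2.imwrite('pics/s3.png',im[...,::-1]);t=read_camera('top');cv2.imwrite('pics/t3.png',t[...,::-1])
a=cv2.resize(im[140:215,250:340],(720,600),interpolation=cv2.INTER_CUBIC)
cv2.imwrite('pics/s3c.png',a[...,::-1])"
```

```text
6.8 tcp [ 0.6146 -0.0845  0.0699] yaw 8.41 q [-0.12  0.78  0.35  1.72 -0.38  0.71  0.58] F [ 0.32  1.31 -0.88] T [-0.066  0.042  0.001] open 0.357 ff 20.0
```

View pics/s3c.png

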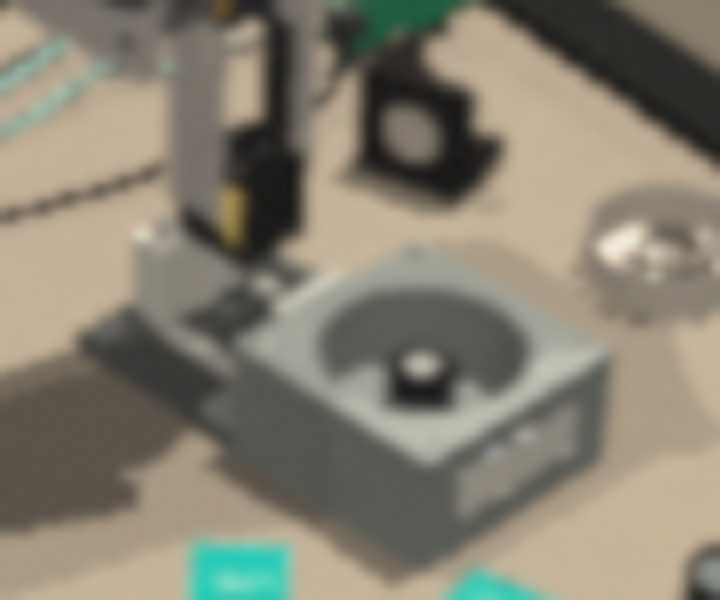

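```bash
python3 - <<'E'
from h import *
C=np.array([.6297,-.1749]);th=np.radians(8.4)
X=-np.array([np.cos(th),np.sin(th)]);Y=np.array([np.sin(th),-np.cos(th)])
loc=lambda p:np.round(1e3*np.array([(p[:2]-C)@X,(p[:2]-C)@Y]),1)
px=lambda u,v:((u+.5)/8-.5+250,(v+.5)/8-.5+140)
print("TCP",loc(np.array([.6146,-.0845])))
for n,p in dict(near=(245,258),right=(298,232),left=(185,215)).items(): print("cube",n,loc(plane("scene",px(*p),.0532)))
for n,p in dict(top=(420,245),right=(610,350),near=(430,465),left=(240,345)).items(): print("hous",n,loc(plane("scene",px(*p),.05)))
# knob cap and well
print("stop corner near top(+23,-112..)",loc(plane("scene",px(222,262),.045)))
t=cv2.imread("pics/t3.png");cv2.imwrite("pics/t3c.png",cv2.resize(t[135:200,230:320],(800,578),interpolation=cv2.INTER_CUBIC))
E
```

```text
TCP [  1.7 -91.6]
cube near [ 14.8 -78.1]
cube right [-11.2 -76.7]
cube left [  12.  -113.1]
hous top [-41.7 -43.2]
hous right [-44.5  47.6]
hous near [50.4 49.7]
hous left [ 50.4 -44. ]
stop corner near top(+23,-112..) [ 14.7 -90.2]
```

View pics/t3c.png

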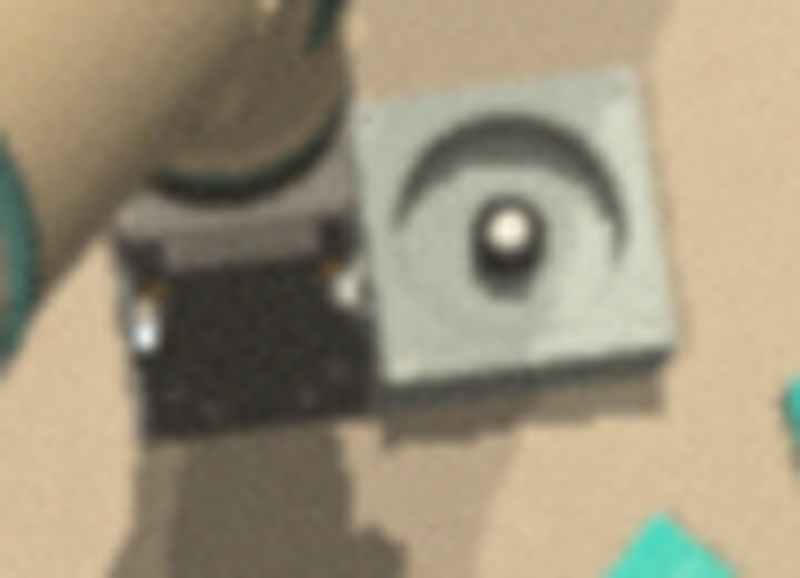

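The scene crop shows the cube over the pocket, a few mm towards the stop (offset about −4 mm in clamp y) and near centre in x. I'll shift it +5 mm in y (the jaw side has room) and lower it.

```bash

python3 -m jog '[{"dx":-0.005,"dy":0,"dz":0,"ax":0,"ay":0,"az":0,"fingers":0.2},{"dx":-0.005,"dy":0,"dz":0.015,"ax":0,"ay":0,"az":0,"fingers":0.2},{"dx":-0.005,"dy":0,"dz":0.03,"ax":0,"ay":0,"az":0,"fingers":0.2},{"dx":-0.005,"dy":0,"dz":0.036,"ax":0,"ay":0,"az":0,"fingers":0.2},{"dx":-0.005,"dy":0,"dz":0.036,"ax":0,"ay":0,"az":0,"fingers":0.2}]' >/dev/null
python3 -c "
from h import *
st()"
python3 -m jog '[{"dx":0,"dy":0,"dz":0.003,"ax":0,"ay":0,"az":0,"fingers":0.2},{"dx":0,"dy":0,"dz":0.006,"ax":0,"ay":0,"az":0,"fingers":0.2},{"dx":0,"dy":0,"dz":0.008,"ax":0,"ay":0,"az":0,"fingers":0.2},{"dx":0,"dy":0,"dz":0.009,"ax":0,"ay":0,"az":0,"fingers":0.2},{"dx":0,"dy":0,"dz":0.009,"ax":0,"ay":0,"az":0,"fingers":0.2}]' >/dev/null
python3 -c "
from h import *
st()"
```

```text
7.4 tcp [ 0.6146 -0.0889  0.0326] yaw 8.43 q [-0.09  0.83  0.32  1.73 -0.4   0.64  0.6 ] F [ 1.01 -1.11 -0.35] T [-0.036  0.117 -0.023] open 0.356 ff 20.0
7.9 tcp [ 0.616  -0.0893  0.0254] yaw 8.42 q [-0.09  0.85  0.32  1.74 -0.41  0.63  0.61] F [ 0.82 -0.68 -0.74] T [-0.08   0.053 -0.013] open 0.355 ff 20.0
```

```bash

python3 -m jog '[{"dx":0,"dy":0,"dz":0.0008,"ax":0,"ay":0,"az":0,"fingers":0.2},{"dx":0,"dy":0,"dz":0.0008,"ax":0,"ay":0,"az":0,"fingers":0.2}]'
python3 -m jog '[{"dx":0,"dy":0,"dz":0,"ax":0,"ay":0,"az":0,"fingers":0.45},{"dx":0,"dy":0,"dz":0,"ax":0,"ay":0,"az":0,"fingers":0.5},{"dx":0,"dy":0,"dz":0,"ax":0,"ay":0,"az":0,"fingers":0.5},{"dx":0,"dy":0,"dz":0,"ax":0,"ay":0,"az":0,"fingers":0.5},{"dx":0,"dy":0,"dz":0,"ax":0,"ay":0,"az":0,"fingers":0.5},{"dx":0,"dy":0,"dz":-0.03,"ax":0,"ay":0,"az":0,"fingers":0.5},{"dx":0,"dy":0,"dz":-0.07,"ax":0,"ay":0,"az":0,"fingers":0.5},{"dx":0,"dy":0,"dz":-0.11,"ax":0,"ay":0,"az":0,"fingers":0.5},{"dx":0,"dy":0,"dz":-0.115,"ax":0,"ay":0,"az":0,"fingers":0.5}]'
python3 -c "
from h import *
st();go(.629,-.1753,.14,8.4)"
```

```text
time_s: 8.1
tcp_pos: [0.6162, -0.0892, 0.0248]
ee_rot: [0.653, 0.757, 0.0, 0.0]
contact_force: [0.3, -0.4, -0.8]
opening: 0.354
finger_force: 20.0
time_s: 9.0
tcp_pos: [0.6192, -0.0904, 0.1447]
ee_rot: [0.653, 0.757, 0.002, 0.004]
contact_force: [-0.6, 0.5, 0.1]
opening: 0.499
finger_force: 0.0
9.0 tcp [ 0.6192 -0.0904  0.1447] yaw 8.41 q [-0.14  0.69  0.4   1.67 -0.34  0.84  0.55] F [-0.57  0.5   0.1 ] T [-0.114  0.032 -0.034] open 0.499 ff 0.0
  turn option [0.0084 0.0027 0.0002]
  turn option [-0.0042  0.0132 -3.1414]
d [-0.0854 -0.0028  0.0049] a [0.0084 0.0027 0.0002]
```

```bash

python3 -m jog '[{"dx":-0.0854,"dy":-0.003,"dz":0,"ax":0,"ay":0,"az":-0.6,"fingers":0.38},{"dx":-0.0854,"dy":-0.003,"dz":0,"ax":0,"ay":0,"az":-0.6,"fingers":0.38},{"dx":-0.0854,"dy":-0.003,"dz":0,"ax":0,"ay":0,"az":-0.6,"fingers":0.38},{"dx":-0.0854,"dy":-0.003,"dz":0,"ax":0,"ay":0,"az":-0.6,"fingers":0.38},{"dx":-0.0854,"dy":-0.003,"dz":0.02,"ax":0,"ay":0,"az":-0.6,"fingers":0.38},{"dx":-0.0854,"dy":-0.003,"dz":0.05,"ax":0,"ay":0,"az":-0.6,"fingers":0.38},{"dx":-0.0854,"dy":-0.003,"dz":0.06,"ax":0,"ay":0,"az":-0.6,"fingers":0.38},{"dx":-0.0854,"dy":-0.003,"dz":0.06,"ax":0,"ay":0,"az":-0.6,"fingers":0.38},{"dx":-0.0854,"dy":-0.003,"dz":0.06,"ax":0,"ay":0,"az":-0.6,"fingers":0.38}]' >/dev/null
python3 -c "
from h import *
st();go(.6284,-.1758,.021,42.5)
im=read_camera('scene');t=read_camera('top');cv2.imwrite('pics/s4.png',im[...,::-1]);cv2.imwrite('pics/t4.png',t[...,::-1])
a=cv2.resize(im[140:215,250:340],(480,400),interpolation=cv2.INTER_CUBIC)
b=cv2.resize(t[140:190,235:275],(320,400),interpolation=cv2.INTER_CUBIC)
cv2.imwrite('pics/c4.png',np.hstack([a,b])[...,::-1])"
```

```text
9.9 tcp [ 0.6258 -0.1744  0.08  ] yaw 42.8 q [ 0.11  0.78  0.2   1.63 -0.21  0.75  1.15] F [-0.12  0.68 -0.23] T [0.011 0.071 0.065] open 0.381 ff 0.0
  turn option [0.     0.0004 0.0052]
  turn option [-6.0000e-04  1.0000e-04 -3.1364e+00]
d [-0.0028  0.0009  0.059 ] a [0.     0.0004 0.0052]
```

View pics/c4.png

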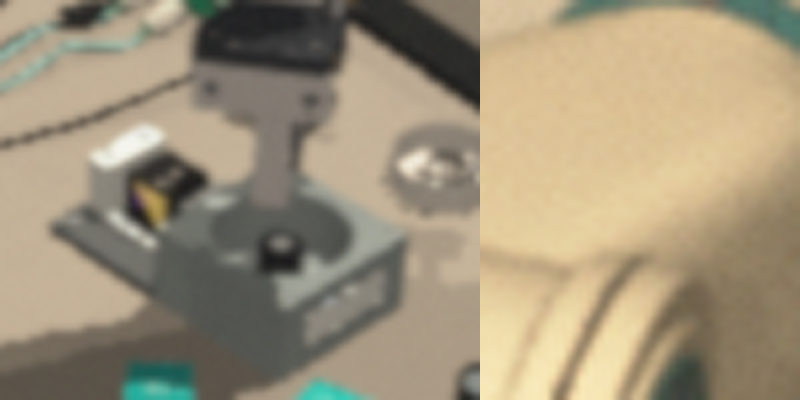

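The cube stands upright in the pocket by the stop (scene crop (165,195)), and the fingers hang over the knob at (280,250). I'll descend round the knob and close gently to centre.

```bash

python3 -m jog '[{"dx":-0.0028,"dy":0.001,"dz":0.02,"ax":0,"ay":0,"az":0,"fingers":0.38},{"dx":-0.0028,"dy":0.001,"dz":0.04,"ax":0,"ay":0,"az":0,"fingers":0.38},{"dx":-0.0028,"dy":0.001,"dz":0.055,"ax":0,"ay":0,"az":0,"fingers":0.38},{"dx":-0.0028,"dy":0.001,"dz":0.059,"ax":0,"ay":0,"az":0,"fingers":0.38},{"dx":-0.0028,"dy":0.001,"dz":0.059,"ax":0,"ay":0,"az":0,"fingers":0.38},{"dx":-0.0028,"dy":0.001,"dz":0.059,"ax":0,"ay":0,"az":0,"fingers":0.38}]' >/dev/null
python3 -c "
from h import *
st()"
python3 -m jog '[{"dx":0,"dy":0,"dz":0,"ax":0,"ay":0,"az":0,"fingers":0.1},{"dx":0,"dy":0,"dz":0,"ax":0,"ay":0,"az":0,"fingers":0.1},{"dx":0,"dy":0,"dz":0,"ax":0,"ay":0,"az":0,"fingers":0.1},{"dx":0,"dy":0,"dz":0,"ax":0,"ay":0,"az":0,"fingers":0.1},{"dx":0,"dy":0,"dz":0,"ax":0,"ay":0,"az":0,"fingers":0.1}]' 8 >/dev/null
python3 -c "
from h import *
st();s=get_state();R=Rn.from_quat(s['ee_rot']);print('Ftool',R.inv().apply(s['contact_force']))"
```

```text
10.6 tcp [ 0.6288 -0.1758  0.0215] yaw 42.8 q [ 0.13  0.86  0.18  1.64 -0.22  0.65  1.17] F [0.85 1.12 0.59] T [-0.086 -0.012  0.021] open 0.382 ff 0.0
11.1 tcp [ 0.6293 -0.1753  0.0215] yaw 42.82 q [ 0.13  0.86  0.18  1.64 -0.22  0.65  1.17] F [0.32 1.66 4.83] T [ 0.256 -0.263  0.029] open 0.252 ff 8.0
Ftool [ 0.99216528  1.37246489 -4.82525702]
```

```bash

python3 -m jog '[{"dx":0,"dy":0.001,"dz":0,"ax":0,"ay":0,"az":0,"fingers":0.1},{"dx":0,"dy":0.001,"dz":0,"ax":0,"ay":0,"az":0,"fingers":0.1},{"dx":0,"dy":0.001,"dz":0,"ax":0,"ay":0,"az":0,"fingers":0.1}]' 42 >/dev/null
python3 -c "
from h import *
st()"
python3 -m jog '[{"dx":0,"dy":0,"dz":0,"ax":0,"ay":0,"az":0.12,"fingers":0.1},{"dx":0,"dy":0,"dz":0,"ax":0,"ay":0,"az":0.24,"fingers":0.1},{"dx":0,"dy":0,"dz":0,"ax":0,"ay":0,"az":0.36,"fingers":0.1},{"dx":0,"dy":0,"dz":0,"ax":0,"ay":0,"az":0.48,"fingers":0.1},{"dx":0,"dy":0,"dz":0,"ax":0,"ay":0,"az":0.5,"fingers":0.1},{"dx":0,"dy":0,"dz":0,"ax":0,"ay":0,"az":0.5,"fingers":0.1}]' >/dev/null
python3 -c "
from h import *
st()"
```

```text
11.4 tcp [ 0.6293 -0.1753  0.0215] yaw 42.79 q [ 0.13  0.87  0.18  1.64 -0.22  0.65  1.17] F [-0.82  0.51  6.03] T [0.126 0.018 0.022] open 0.246 ff 42.0
12.0 tcp [ 0.6297 -0.1751  0.0215] yaw 14.17 q [ 0.05  0.88  0.31  1.65 -0.39  0.67  0.8 ] F [0.53 0.78 5.99] T [ 0.146 -0.108  0.176] open 0.247 ff 42.0
```

```bash
cat >> h.py <<'E'
def avg(n=12):
    S=[]
    for _ in range(n): read_camera("top");S.append(get_state())
    T=np.array([s["ft_torque"][2] for s in S]);Q=np.array([s["tau"][6] for s in S])
    print("Tz %.3f +- %.3f  tau7 %.3f +- %.3f"%(T.mean(),T.std()/n**.5,Q.mean(),Q.std()/n**.5));st()
E
python3 -c "
from h import *
avg(8)"
python3 -m jog '[{"dx":0,"dy":0,"dz":0,"ax":0,"ay":0,"az":0.12,"fingers":0.1},{"dx":0,"dy":0,"dz":0,"ax":0,"ay":0,"az":0.24,"fingers":0.1},{"dx":0,"dy":0,"dz":0,"ax":0,"ay":0,"az":0.36,"fingers":0.1},{"dx":0,"dy":0,"dz":0,"ax":0,"ay":0,"az":0.48,"fingers":0.1},{"dx":0,"dy":0,"dz":0,"ax":0,"ay":0,"az":0.6,"fingers":0.1},{"dx":0,"dy":0,"dz":0,"ax":0,"ay":0,"az":0.72,"fingers":0.1},{"dx":0,"dy":0,"dz":0,"ax":0,"ay":0,"az":0.84,"fingers":0.1},{"dx":0,"dy":0,"dz":0,"ax":0,"ay":0,"az":0.95,"fingers":0.1},{"dx":0,"dy":0,"dz":0,"ax":0,"ay":0,"az":0.95,"fingers":0.1}]' >/dev/null
python3 -c "
from h import *
avg(8)"
```

```text
Tz 0.140 +- 0.011  tau7 -0.147 +- 0.003
12.4 tcp [ 0.6297 -0.1751  0.0215] yaw 14.18 q [ 0.05  0.88  0.31  1.65 -0.38  0.67  0.8 ] F [ 1.22 -0.04  6.39] T [ 0.087 -0.147  0.186] open 0.244 ff 42.0
Tz 0.152 +- 0.013  tau7 -0.153 +- 0.016
13.7 tcp [ 0.6304 -0.1753  0.0215] yaw -40.24 q [-0.08  0.93  0.56  1.65 -0.67  0.75  0.09] F [3.08 1.33 4.76] T [ 0.089 -0.522  0.108] open 0.246 ff 42.0
```

```bash

python3 -m jog '[{"dx":0,"dy":0,"dz":0,"ax":0,"ay":0,"az":0,"fingers":0.37},{"dx":0,"dy":0,"dz":0,"ax":0,"ay":0,"az":0,"fingers":0.37},{"dx":0,"dy":0,"dz":0,"ax":0,"ay":0,"az":0,"fingers":0.37}]' >/dev/null
python3 -c "
from h import *
avg(4);go(.6298,-.1753,.0215,42.8)"

```

```text
Tz 0.010 +- 0.004  tau7 0.001 +- 0.000
14.2 tcp [ 0.6284 -0.1749  0.0203] yaw -40.29 q [-0.08  0.94  0.56  1.65 -0.67  0.75  0.09] F [-0.24 -1.05  0.28] T [0.    0.115 0.012] open 0.368 ff 0.0
  turn option [-1.0000e-03 -2.0000e-04 -1.4502e+00]
  turn option [-2.0000e-04  1.1000e-03  1.6914e+00]
d [ 0.0006  0.0013 -0.0012] a [-1.0000e-03 -2.0000e-04 -1.4502e+00]
```

```bash

python3 -m jog '[{"dx":0.0006,"dy":0.0013,"dz":-0.001,"ax":0,"ay":0,"az":-0.14,"fingers":0.37},{"dx":0.0006,"dy":0.0013,"dz":-0.001,"ax":0,"ay":0,"az":-0.28,"fingers":0.37},{"dx":0.0006,"dy":0.0013,"dz":-0.001,"ax":0,"ay":0,"az":-0.42,"fingers":0.37},{"dx":0.0006,"dy":0.0013,"dz":-0.001,"ax":0,"ay":0,"az":-0.56,"fingers":0.37},{"dx":0.0006,"dy":0.0013,"dz":-0.001,"ax":0,"ay":0,"az":-0.7,"fingers":0.37},{"dx":0.0006,"dy":0.0013,"dz":-0.001,"ax":0,"ay":0,"az":-0.84,"fingers":0.37},{"dx":0.0006,"dy":0.0013,"dz":-0.001,"ax":0,"ay":0,"az":-0.98,"fingers":0.37},{"dx":0.0006,"dy":0.0013,"dz":-0.001,"ax":0,"ay":0,"az":-1.12,"fingers":0.37},{"dx":0.0006,"dy":0.0013,"dz":-0.001,"ax":0,"ay":0,"az":-1.26,"fingers":0.37},{"dx":0.0006,"dy":0.0013,"dz":-0.001,"ax":0,"ay":0,"az":-1.4,"fingers":0.37},{"dx":0.0006,"dy":0.0013,"dz":-0.001,"ax":0,"ay":0,"az":-1.45,"fingers":0.37},{"dx":0.0006,"dy":0.0013,"dz":-0.001,"ax":0,"ay":0,"az":-1.45,"fingers":0.37},{"dx":0.0006,"dy":0.0013,"dz":-0.001,"ax":0,"ay":0,"az":-1.45,"fingers":0.1},{"dx":0.0006,"dy":0.0013,"dz":-0.001,"ax":0,"ay":0,"az":-1.45,"fingers":0.1},{"dx":0.0006,"dy":0.0013,"dz":-0.001,"ax":0,"ay":0,"az":-1.45,"fingers":0.1},{"dx":0.0006,"dy":0.0013,"dz":-0.001,"ax":0,"ay":0,"az":-1.45,"fingers":0.1},{"dx":0.0006,"dy":0.0013,"dz":-0.001,"ax":0,"ay":0,"az":-1.45,"fingers":0.1}]' 42 >/dev/null
python3 -c "
from h import *
avg(4)"
python3 -m jog '[{"dx":0,"dy":0,"dz":0,"ax":0,"ay":0,"az":0.12,"fingers":0.1},{"dx":0,"dy":0,"dz":0,"ax":0,"ay":0,"az":0.24,"fingers":0.1},{"dx":0,"dy":0,"dz":0,"ax":0,"ay":0,"az":0.36,"fingers":0.1},{"dx":0,"dy":0,"dz":0,"ax":0,"ay":0,"az":0.48,"fingers":0.1},{"dx":0,"dy":0,"dz":0,"ax":0,"ay":0,"az":0.6,"fingers":0.1},{"dx":0,"dy":0,"dz":0,"ax":0,"ay":0,"az":0.72,"fingers":0.1},{"dx":0,"dy":0,"dz":0,"ax":0,"ay":0,"az":0.8,"fingers":0.1},{"dx":0,"dy":0,"dz":0,"ax":0,"ay":0,"az":0.8,"fingers":0.1}]' >/dev/null
python3 -c "
from h import *
avg(6)"
```

```text
Tz -0.014 +- 0.016  tau7 -0.001 +- 0.000
16.1 tcp [ 0.6298 -0.1756  0.0216] yaw 42.79 q [ 0.12  0.87  0.18  1.64 -0.23  0.66  1.17] F [-2.94 -1.6   0.74] T [-0.382  0.552 -0.036] open 0.247 ff 42.0
Tz 0.163 +- 0.013  tau7 -0.169 +- 0.023
17.2 tcp [ 0.63   -0.1756  0.0216] yaw -3.0 q [ 0.    0.9   0.39  1.64 -0.48  0.7   0.59] F [-2.26 -1.91  0.19] T [-0.578  0.666  0.177] open 0.246 ff 42.0
```

```bash

python3 -m jog '[{"dx":0,"dy":0,"dz":0,"ax":0,"ay":0,"az":0.1,"fingers":0.1},{"dx":0,"dy":0,"dz":0,"ax":0,"ay":0,"az":0.2,"fingers":0.1},{"dx":0,"dy":0,"dz":0,"ax":0,"ay":0,"az":0.3,"fingers":0.1},{"dx":0,"dy":0,"dz":0,"ax":0,"ay":0,"az":0.3,"fingers":0.1}]' >/dev/null
python3 -c "
from h import *
avg(6)"
python3 -m jog '[{"dx":0,"dy":0,"dz":0,"ax":0,"ay":0,"az":0.1,"fingers":0.1},{"dx":0,"dy":0,"dz":0,"ax":0,"ay":0,"az":0.2,"fingers":0.1},{"dx":0,"dy":0,"dz":0,"ax":0,"ay":0,"az":0.3,"fingers":0.1},{"dx":0,"dy":0,"dz":0,"ax":0,"ay":0,"az":0.3,"fingers":0.1}]' >/dev/null
python3 -c "
from h import *
avg(6)"
```

```text
Tz 0.140 +- 0.011  tau7 -0.167 +- 0.028
17.9 tcp [ 0.6301 -0.1756  0.0216] yaw -20.18 q [-0.04  0.91  0.47  1.64 -0.57  0.72  0.36] F [-2.93 -2.53  0.87] T [-0.784  0.732  0.131] open 0.249 ff 42.0
Tz 0.126 +- 0.015  tau7 -0.168 +- 0.029
18.6 tcp [ 0.6302 -0.1756  0.0216] yaw -37.36 q [-0.08  0.93  0.55  1.65 -0.66  0.75  0.13] F [-2.8  -3.22 -0.73] T [-1.023  0.674  0.144] open 0.249 ff 42.0
```

```bash

python3 -m jog '[{"dx":0,"dy":0,"dz":0,"ax":0,"ay":0,"az":0,"fingers":0.37},{"dx":0,"dy":0,"dz":0,"ax":0,"ay":0,"az":0,"fingers":0.37},{"dx":0,"dy":0,"dz":0,"ax":0,"ay":0,"az":0,"fingers":0.37}]' >/dev/null
python3 -c "
from h import *
avg(4);go(.6302,-.1756,.0215,42.8)"

```

```text
Tz 0.005 +- 0.011  tau7 0.000 +- 0.000
19.1 tcp [ 0.6306 -0.1748  0.0217] yaw -37.39 q [-0.08  0.93  0.55  1.65 -0.66  0.75  0.13] F [-0.43  1.07  0.12] T [-0.114  0.104  0.021] open 0.369 ff 0.0
  turn option [ 4.0000e-04 -5.0000e-04 -1.3997e+00]
  turn option [-5.0000e-04 -4.0000e-04  1.7419e+00]
d [-0.0008  0.0002  0.0002] a [ 4.0000e-04 -5.0000e-04 -1.3997e+00]
```

```bash

python3 -m jog '[{"dx":-0.0008,"dy":0.0002,"dz":0,"ax":0,"ay":0,"az":-0.14,"fingers":0.37},{"dx":-0.0008,"dy":0.0002,"dz":0,"ax":0,"ay":0,"az":-0.28,"fingers":0.37},{"dx":-0.0008,"dy":0.0002,"dz":0,"ax":0,"ay":0,"az":-0.42,"fingers":0.37},{"dx":-0.0008,"dy":0.0002,"dz":0,"ax":0,"ay":0,"az":-0.56,"fingers":0.37},{"dx":-0.0008,"dy":0.0002,"dz":0,"ax":0,"ay":0,"az":-0.7,"fingers":0.37},{"dx":-0.0008,"dy":0.0002,"dz":0,"ax":0,"ay":0,"az":-0.84,"fingers":0.37},{"dx":-0.0008,"dy":0.0002,"dz":0,"ax":0,"ay":0,"az":-0.98,"fingers":0.37},{"dx":-0.0008,"dy":0.0002,"dz":0,"ax":0,"ay":0,"az":-1.12,"fingers":0.37},{"dx":-0.0008,"dy":0.0002,"dz":0,"ax":0,"ay":0,"az":-1.26,"fingers":0.37},{"dx":-0.0008,"dy":0.0002,"dz":0,"ax":0,"ay":0,"az":-1.4,"fingers":0.37},{"dx":-0.0008,"dy":0.0002,"dz":0,"ax":0,"ay":0,"az":-1.4,"fingers":0.37},{"dx":-0.0008,"dy":0.0002,"dz":0,"ax":0,"ay":0,"az":-1.4,"fingers":0.1},{"dx":-0.0008,"dy":0.0002,"dz":0,"ax":0,"ay":0,"az":-1.4,"fingers":0.1},{"dx":-0.0008,"dy":0.0002,"dz":0,"ax":0,"ay":0,"az":-1.4,"fingers":0.1},{"dx":-0.0008,"dy":0.0002,"dz":0,"ax":0,"ay":0,"az":-1.4,"fingers":0.1},{"dx":-0.0008,"dy":0.0002,"dz":0,"ax":0,"ay":0,"az":-1.4,"fingers":0.1}]' 42 >/dev/null
python3 -c "
from h import *
avg(4)"
python3 -m jog '[{"dx":0,"dy":0,"dz":0,"ax":0,"ay":0,"az":0.1,"fingers":0.1},{"dx":0,"dy":0,"dz":0,"ax":0,"ay":0,"az":0.2,"fingers":0.1},{"dx":0,"dy":0,"dz":0,"ax":0,"ay":0,"az":0.3,"fingers":0.1},{"dx":0,"dy":0,"dz":0,"ax":0,"ay":0,"az":0.3,"fingers":0.1},{"dx":0,"dy":0,"dz":0,"ax":0,"ay":0,"az":0.3,"fingers":0.1}]' >/dev/null
python3 -c "
from h import *
avg(6)"
python3 -m jog '[{"dx":0,"dy":0,"dz":0,"ax":0,"ay":0,"az":0.1,"fingers":0.1},{"dx":0,"dy":0,"dz":0,"ax":0,"ay":0,"az":0.2,"fingers":0.1},{"dx":0,"dy":0,"dz":0,"ax":0,"ay":0,"az":0.2,"fingers":0.1},{"dx":0,"dy":0,"dz":0,"ax":0,"ay":0,"az":0.2,"fingers":0.1}]' >/dev/null
python3 -c "
from h import *
avg(6)"
```

```text
Tz -0.016 +- 0.009  tau7 0.000 +- 0.000
20.9 tcp [ 0.63   -0.176   0.0216] yaw 42.79 q [ 0.12  0.87  0.19  1.64 -0.23  0.66  1.18] F [0.15 1.01 0.42] T [-0.08  -0.004  0.004] open 0.247 ff 42.0
Tz 0.130 +- 0.012  tau7 -0.126 +- 0.001
21.7 tcp [ 0.63   -0.176   0.0217] yaw 25.64 q [ 0.08  0.88  0.26  1.64 -0.33  0.67  0.96] F [ 1.01 -0.54  0.5 ] T [-0.051 -0.035  0.167] open 0.245 ff 42.0
Tz 0.131 +- 0.008  tau7 -0.129 +- 0.001
22.4 tcp [ 0.63   -0.176   0.0216] yaw 14.18 q [ 0.05  0.88  0.32  1.64 -0.39  0.68  0.81] F [-0.12  0.36  0.5 ] T [-0.082 -0.051  0.112] open 0.248 ff 42.0
```

```bash

python3 -m jog '[{"dx":0,"dy":0,"dz":0,"ax":0,"ay":0,"az":0.1,"fingers":0.1},{"dx":0,"dy":0,"dz":0,"ax":0,"ay":0,"az":0.2,"fingers":0.1},{"dx":0,"dy":0,"dz":0,"ax":0,"ay":0,"az":0.2,"fingers":0.1},{"dx":0,"dy":0,"dz":0,"ax":0,"ay":0,"az":0.2,"fingers":0.1}]' >/dev/null
python3 -c "
from h import *
avg(5)"
python3 -m jog '[{"dx":0,"dy":0,"dz":0,"ax":0,"ay":0,"az":0.1,"fingers":0.1},{"dx":0,"dy":0,"dz":0,"ax":0,"ay":0,"az":0.2,"fingers":0.1},{"dx":0,"dy":0,"dz":0,"ax":0,"ay":0,"az":0.2,"fingers":0.1},{"dx":0,"dy":0,"dz":0,"ax":0,"ay":0,"az":0.2,"fingers":0.1}]' >/dev/null
python3 -c "
from h import *
avg(5)"
```

```text
Tz 0.147 +- 0.004  tau7 -0.149 +- 0.002
23.05 tcp [ 0.6299 -0.176   0.0216] yaw 2.73 q [ 0.02  0.89  0.37  1.64 -0.46  0.69  0.67] F [ 0.15  0.21 -0.31] T [-0.063 -0.064  0.134] open 0.248 ff 42.0
Tz 0.162 +- 0.010  tau7 -0.173 +- 0.002
23.7 tcp [ 0.6299 -0.176   0.0217] yaw -8.73 q [-0.01  0.9   0.42  1.64 -0.52  0.71  0.52] F [ 0.82  0.27 -0.38] T [-0.121 -0.026  0.204] open 0.247 ff 42.0
```

```bash

python3 -m jog '[{"dx":0,"dy":0,"dz":0,"ax":0,"ay":0,"az":0.1,"fingers":0.1},{"dx":0,"dy":0,"dz":0,"ax":0,"ay":0,"az":0.2,"fingers":0.1},{"dx":0,"dy":0,"dz":0,"ax":0,"ay":0,"az":0.3,"fingers":0.1},{"dx":0,"dy":0,"dz":0,"ax":0,"ay":0,"az":0.3,"fingers":0.1},{"dx":0,"dy":0,"dz":0,"ax":0,"ay":0,"az":0.3,"fingers":0.1}]' >/dev/null
python3 -c "
from h import *
avg(5)"
python3 -m jog '[{"dx":0,"dy":0,"dz":0,"ax":0,"ay":0,"az":0.08,"fingers":0.1},{"dx":0,"dy":0,"dz":0,"ax":0,"ay":0,"az":0.15,"fingers":0.1},{"dx":0,"dy":0,"dz":0,"ax":0,"ay":0,"az":0.15,"fingers":0.1},{"dx":0,"dy":0,"dz":0,"ax":0,"ay":0,"az":0.15,"fingers":0.1}]' >/dev/null
python3 -c "
from h import *
avg(6)"
```

```text
Tz 0.202 +- 0.009  tau7 -0.210 +- 0.002
24.45 tcp [ 0.6299 -0.1761  0.0217] yaw -25.92 q [-0.05  0.92  0.5   1.65 -0.61  0.74  0.29] F [ 0.13 -0.32 -0.58] T [-0.09   0.17   0.202] open 0.251 ff 42.0
Tz 0.238 +- 0.014  tau7 -0.239 +- 0.001
25.15 tcp [ 0.6299 -0.176   0.0217] yaw -34.53 q [-0.07  0.93  0.54  1.65 -0.65  0.75  0.17] F [ 0.18 -0.02  0.03] T [-0.075  0.208  0.228] open 0.247 ff 42.0
```

Torque has risen from 0.128 to 0.239 N m, which puts the clamping force at about 17–18 N by slope and 13 N by the nominal formula. Either way it's within 10–25 N. I'll release and withdraw.

```bash

python3 -m jog '[{"dx":0,"dy":0,"dz":0,"ax":0,"ay":0,"az":0,"fingers":0.37},{"dx":0,"dy":0,"dz":0,"ax":0,"ay":0,"az":0,"fingers":0.37},{"dx":0,"dy":0,"dz":0,"ax":0,"ay":0,"az":0,"fingers":0.37},{"dx":0,"dy":0,"dz":0,"ax":0,"ay":0,"az":0,"fingers":0.37},{"dx":0,"dy":0,"dz":-0.03,"ax":0,"ay":0,"az":0,"fingers":0.37},{"dx":0,"dy":0,"dz":-0.07,"ax":0,"ay":0,"az":0,"fingers":0.37},{"dx":0,"dy":0,"dz":-0.12,"ax":0,"ay":0,"az":0,"fingers":0.37},{"dx":0,"dy":0,"dz":-0.12,"ax":0,"ay":0,"az":0,"fingers":0.37},{"dx":0,"dy":0,"dz":-0.12,"ax":0,"ay":0,"az":0,"fingers":0.37}]' >/dev/null
python3 -c "
from h import *
st()
im=read_camera('scene')
cv2.imwrite('pics/end.png',cv2.resize(im[140:215,250:340],(720,600),interpolation=cv2.INTER_CUBIC)[...,::-1])"
```

```text
26.05 tcp [ 0.6307 -0.1762  0.1429] yaw -34.55 q [-0.13  0.79  0.64  1.58 -0.55  0.96  0.09] F [-0.4  -0.44 -0.24] T [-0.051  0.143 -0.011] open 0.367 ff 0.0
```

View pics/end.png

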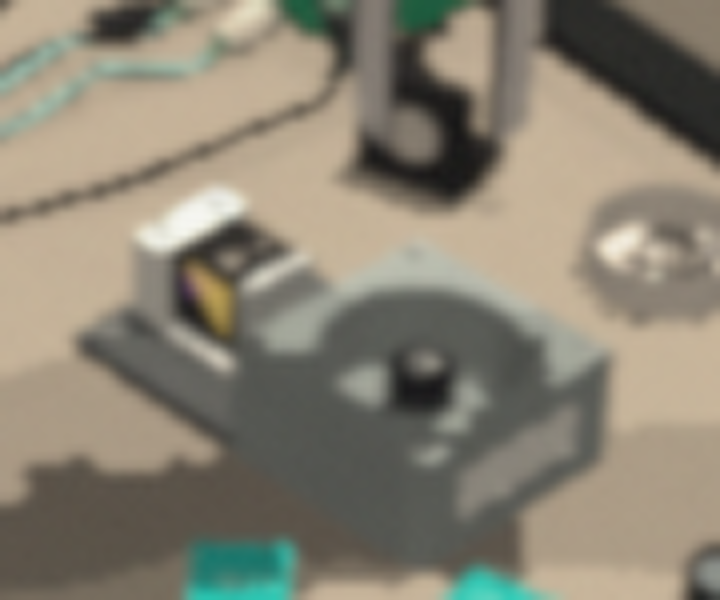

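The picture shows the cube at (215,280), upright and held between the stop and the advanced jaw (~(285,280)), with the gripper clear. I'm handing it in.

```bash
python3 -c "
from bench import *
print(finish_job())"
```

```text
the job is handed in; nothing more can be done
None
```

The filter cube stands upright in the pocket, clamped against the stop at an estimated 13–18 N (worked out from the knob torque, not measured directly); the arm is clear and the job is handed in at about 26 s, with no verdict shown.

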